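# Shut the case drawer, then hold the lid with its hinge knuckles in line

## Robot

A 6-joint arm with a two-finger parallel gripper is mounted at the origin on a cart in front of the work surface, level with it; the furniture and walls round the work are solid. World frame = base frame: x ahead of the robot, y to its left, z up, the work surface at z = 0. Lengths are in mm, angles in rad, forces in N, time in s.
With the tool pointing down it reaches from about 350 to 975 mm from the base axis. Payload 4.9 kg.
Tool frame: the origin (TCP) lies between the finger pads; the fingertips stand 8 mm ahead of it and the grasp point (between the pads) lies 11 mm behind it; z points along the fingers, y is the direction in which the jaws open and shut (so a half turn about z gives the same grasp; the last joint's range is limited). The gripper opens to 85 mm and grips with 20 to 120 N. Pads are 22 mm wide; open, the fingers measure 114 mm over their backs; the gripper's body (76 mm by 85 mm) begins 54 mm behind the grasp point. The pads swing forward as they close: fully open they stand 13 mm farther back than shut.
Start: joints at [-1.302, 0.053, 1.613, -0, 1.476, -0.119], TCP at [236.339, -578.572, 239.304] pointing down, gripper open.
Joint ranges: [-3.01, 3.01], [-1.01, 2.22], [0.06, 2.58], [-1.02, 4.17], [0.09, 2.62], [-3.14, 3.14]. Speed limits (rad/s): [2.57, 2.57, 3.14, 3.14, 3.14, 3.14].

## Interface

Orientations are given as a unit quaternion [w, x, y, z].
In Python, from plant import telemetry, imaging, env gives the robot as it stands.
- The arm moves only by the tool apply_moves, never from a script. Its argument "steps" is a list of rows, each an object with "translation": the shift along the world's x, y, z in mm, a list of three; "dr": the turn, a rotation vector about the world's x, y, z in rad, a list of three; "hand": the finger opening in mm, from 0 to 85.4. A call has 1 to 12 rows; each row shifts and turns the pose as measured when the row begins; what a row does not reach is not made up. A row lasts 1/8 s, in which the tool goes at most 62.5 mm and 10.7 degrees, less where a joint would pass 70% of its speed; a pose out of reach is approached as far as the arm can. A call is refused whole if a number of a shift passes 62.5 or a number of a turn 0.188, either way. A call with a gripper value outside its range is refused whole. The fingers move at their own pace and stop on an object; the grip force is fixed at half the most. Time passes only in rows, so rows that do not move let the fingers close. It gives the time, the measured TCP pose, the force and the opening at its end, in the units of the state.
- telemetry.observe(): the state, without advancing time (a new reading comes with each control period).
- imaging.capture(name): name is "scene" or "side" or "wrist"; returns the picture (384x512x3 uint8, red, green, blue); there is no depth.
- imaging.calibration(name): a dict with "K" (3x3 intrinsics, pixels), "k1" (the pictures are not rectified: a ray, as slopes to the right and down, at radius r is drawn at 1 + k1 r^2 times it, then the intrinsics apply), "world_to_cam" (4x4, takes a point from world to camera coordinates). Camera axes: x right, y up, looking along -z (the intrinsics and any distortion apply to the point x, -y, -z); pixel columns grow to the right and rows downward; lengths in mm; the calibration is good to about 2 mm. A picture is of the moment at which its call begins: read the wrist's pose just before it. calibration takes no time and is no camera call; for the wrist camera it gives the pose at the moment of the call.
- env.sign_off(): hands the job in, once; it reports no verdict.
The state is a dict: "time_s": time; "joint_positions": joint angles; "qd": joint speeds; "joint_torque": joint torques, N m; "tcp_pos": TCP position; "tcp_rot": TCP orientation; "ft_force": force on the tool from outside, world axes, zero at the start; "wrist_torque": the same for the moment, N m; "grip_width": opening from 0.0 (shut) to 1.0 (fully open).
Only numpy, scipy, OpenCV 4.12 (cv2) and the standard library are available. Lean on these libraries where they do the work, as an engineer would, in place of code of your own. Each camera call takes 0.05 s, during which the arm holds its last target.

## Task

The pendant case is loaded and is being closed up. First push its drawer fully home, then take the lid (the board with the two steel knuckles and the grip block) out of the rack and, without forcing it, bring it upright behind the case so that its two knuckles sit between the three knuckles on the back of the case with all the holes in one line, ready for the pin. Finish while still holding the lid there, still and carried by the gripper alone; leave the blank board and the jar as they are.

Things in the scene. Friction and masses are not known exactly. Their poses are not given: they have to be found in the camera images.
- case: fixed wooden pendant case, 110 mm deep (its x) x 150 mm wide (its y) x 64 mm high, open on top, two clay pendants inside; origin at the centre of its underside on the table. Drawer in its -x face (towards the robot); three steel hinge knuckles on its back (+x), the wall of which lies 14 mm in front of the hinge axis
- case_axis (a point): on the case's hinge axis (its y), at the centre of the middle knuckle, 69 mm behind the case's origin and 64 mm above the table. Three fixed tubes, outside 18 mm, hole 12 mm, 24 mm long, centred at y = -52, 0, +52 mm, leave two gaps 28 mm wide at y = -26 and +26 mm, open above and below. The pin to come is 5 mm thick
- drawer (a joint): the case's drawer, in m: 0 = fully home against its stop, grows as it comes out towards case -x; it slides with about 1.5 N of friction and stays where it is left
- drawer_front (a point): on the drawer: centre of its flat outer front face, which looks to case -x; the front is 148 mm wide and 33 mm high, 3 to 36 mm above the table, and stands 10 mm proud of the case when shut
- lid: the loose lid: plywood panel 10 mm thick (its x), 140 mm wide (its y), 148 mm tall over all, 0.13 to 0.25 kg, standing upright on two steel knuckles (outside 18 mm, hole 12 mm, 23 mm long, at y = -26 and +26 mm, on necks 5 mm thick). Origin: centre of its underside, the knuckles' lowest line; z up. The same turned half round
- lid_axis (a point): on the lid: point on the knuckle axis midway between its two knuckles, 9 mm above the underside; axes as the lid's. Goes to case_axis, y axes parallel (either way round). The panel's lower edge is 18 mm above this axis, so nothing stops the lid at the right height: it must be held there
- lid_grip (a point): on the lid: centre of the wooden grip block on top of the panel, 14 mm thick (x) x 60 mm wide (y), from 117 to 148 mm above the lid's underside; this point is 132 mm above the underside and 123 mm above the knuckle axis; axes as the lid's
- rack: fixed wooden rack, base 150 x 170 x 10 mm, origin at the centre of its underside. Two boards stand on the base, faces along rack x, at rack x = -42 and +42 mm (which is where varies), each end between two posts that reach 91 mm above the table, 1.5 mm play on each side; lift straight up at least 60 mm to clear the posts
- blank: plain plywood board without knuckles or grip block, 10 x 140 x 105 mm, standing in the other place of the rack; to be left. Origin: centre of its underside
- jar: small white plastic jar with a black screw lid, 51 mm across and 60 mm high, on the table beyond the rack; to be left. Origin: centre of its underside

How it is judged (in metres and radians):
On the way, in this order (a step that is already met when the one before it is completed fails the run):
1. the drawer is pushed fully home (value of joint drawer below 0.005 m), for 0.2 s.
2. the lid is lifted clear of the rack (height (world z) of lid above 0.07 m and contact force between the fingers and lid above 1 N), for 0.2 s.
At the end, for the whole second after the job is handed in: Drawer home within 5 mm; lid axis within 3 mm of the case axis fore-and-aft and in height, 4 mm along it, parallel within 0.05 rad; lid upright within 0.12 rad, at rest, gripped (over 2 N) and not carried by the case (under 2 N) (value of joint drawer below 0.005 m and x of lid_axis in the frame of case_axis between -0.003 and 0.003 m and z of lid_axis in the frame of case_axis between -0.003 and 0.003 m and y of lid_axis in the frame of case_axis between -0.004 and 0.004 m and angle between the y axis of lid_axis and the y axis of case_axis, either way round below 0.05 rad and angle between lid_axis's own z axis and vertical below 0.12 rad and linear speed of lid below 0.02 m/s and contact force between the fingers and lid above 2 N and contact force between lid and case below 2 N); the arm keeps its last pose, push and grip.
It fails at once if the lid is forced against the case (over 20 N) (contact force between lid and case above 20 N).
It fails at once if the blank board is taken or knocked out of its place (distance of blank from where it was at the start of the episode above 0.03 m).
It fails at once if the jar is knocked away (distance of jar from where it was at the start of the episode above 0.03 m).
It also fails if it takes over 61 s, if anything falls off the work surface, if the arm or the gripper's body presses on something with over 40 N, if the wrist force passes 120 N, or if a joint passes its speed limit or range.

## Working session

There is one attempt and no reset: what is moved stays moved. The work goes in short steps, Python scripts to look and compute and a tool call to move; the robot and the scene stay as the last step left them, time stands still between calls to the robot, and variables do not carry over. Pictures are saved under pics/ and viewed, and the job is handed in when it is done.

Besides the shell and the picture viewer there is one more tool, called after ">>>" as name(argument=value, ...), one argument or row to a line, values as JSON. apply_moves: Moves the arm, as the interface text tells. Its arguments: {"type":"object","properties":{"steps":{"type":"array"}},"required":["steps"]}

```bash
ls; mkdir -p pics; cat > h.py <<'E'
import numpy as np, cv2
from plant import telemetry, imaging, env
def snap(n,f,crop=None):
    im=imaging.capture(n); cv2.imwrite('pics/'+f,im[:,:,::-1]); np.save('pics/'+f[:-4]+'.npy',im); return im
def proj(n,P,c=None):
    c=c or imaging.calibration(n); T=np.array(c['world_to_cam']);K=np.array(c['K'])
    P=np.atleast_2d(P); q=P@T[:3,:3].T+T[:3,3]; s=np.c_[q[:,0]/-q[:,2],-q[:,1]/-q[:,2]]
    r2=(s**2).sum(1,keepdims=True); s=s*(1+c['k1']*r2)
    return s@K[:2,:2].T+K[:2,2]
def ray(n,uv,c=None):
    c=c or imaging.calibration(n); T=np.array(c['world_to_cam']);K=np.array(c['K'])
    uv=np.atleast_2d(np.float64(uv)); d=(uv-K[:2,2])@np.linalg.inv(K[:2,:2]).T; s=d.copy()
    for _ in range(20): s=d/(1+c['k1']*(s**2).sum(1,keepdims=True))
    D=np.c_[s[:,0],-s[:,1],-np.ones(len(s))]@T[:3,:3]
    return -T[:3,:3].T@T[:3,3], D
def onz(n,uv,z,c=None):
    o,D=ray(n,uv,c); return o+D*((z-o[2])/D[:,2:3])
def tri(n1,p1,n2,p2,c1=None,c2=None):
    A=np.zeros((3,3));b=np.zeros(3);L=[]
    for n,p,c in((n1,p1,c1),(n2,p2,c2)):
        o,D=ray(n,p,c);d=D[0]/np.linalg.norm(D[0]);M=np.eye(3)-np.outer(d,d);A+=M;b+=M@o;L.append((o,M))
    x=np.linalg.solve(A,b); return x,[np.linalg.norm(M@(x-o)) for o,M in L]
E
python3 - <<'E'
from h import *
for n in('scene','side','wrist'):
    snap(n,n+'0.png'); c=imaging.calibration(n); print(n,np.round(c['K'],1).tolist(),c['k1'],np.round(ray(n,[[256,192]])[0]),ray(n,[[256,192]])[1])
s=telemetry.observe();print(s)
E
```

```text
pics
scene [[370.2, 0.0, 255.1], [0.0, 370.2, 188.4], [0.0, 0.0, 1.0]] -0.008847513587942063 [175. 456. 689.] [[ 0.53060036 -0.51034887 -0.67683518]]
side [[414.3, 0.0, 266.5], [0.0, 414.3, 189.3], [0.0, 0.0, 1.0]] 0.0223494448775358 [135. 681. 566.] [[ 0.53978023 -0.69760005 -0.47188076]]
wrist [[318.9, 0.0, 256.5], [0.0, 318.9, 192.3], [0.0, 0.0, 1.0]] -0.06837942707049913 [ 311. -549.  374.] [[-0.29183764 -0.11572935 -0.94944256]]
{'time_s': 0.15, 'joint_positions': array([-1.30198486e+00,  5.32448995e-02,  1.61399712e+00,  4.44454118e-06,
        1.47598015e+00, -1.19023442e-01]), 'qd': array([-0.00085225, -0.00082305, -0.00422766,  0.00091052, -0.00046452,
       -0.00080793]), 'joint_torque': array([ 8.47566685e-05, -3.94243455e+01, -3.70720875e+01, -2.34419676e-04,
        4.59377145e-03,  1.46566134e-05]), 'tcp_pos': array([ 236.22631552, -578.12424863,  238.30974334]), 'tcp_rot': array([-8.12641504e-04,  9.81256571e-01,  1.92704119e-01, -5.87576958e-05]), 'ft_force': array([0.13010669, 0.611054  , 0.23488034]), 'wrist_torque': array([-0.04505419, -0.02483839,  0.02010817]), 'grip_width': 1.0025574560608883}
```

View pics/scene0.png

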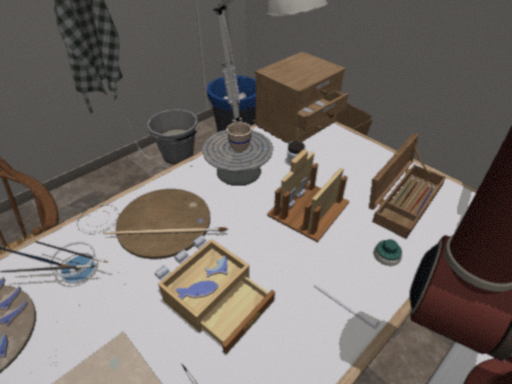

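View pics/side0.png

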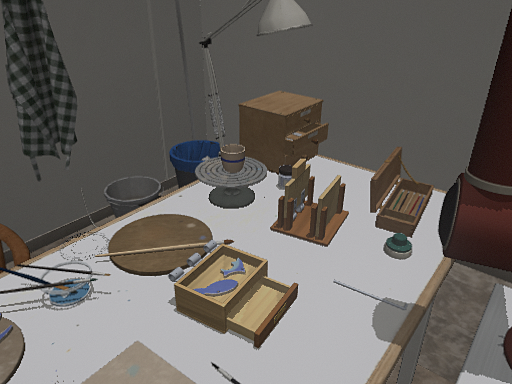

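View pics/wrist0.png

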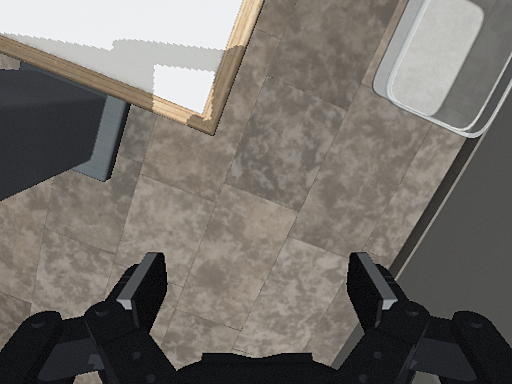

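The scene view shows the case with its knuckles at about (162,271), (182,256) and (201,241). The drawer is open towards the lower right. The lid stands in the rear rack slot near (295,185), the blank in the front one, and the jar is near (296,150). I'll enlarge these for measuring.

```bash
python3 - <<'E'
import cv2
for n,b in(('scene',(150,225,280,350)),('scene',(260,135,360,240)),('side',(165,230,305,345)),('side',(265,150,355,245))):
    im=cv2.imread(f'pics/{n}0.png');x0,y0,x1,y1=b
    s=min(800/(x1-x0),600/(y1-y0)); s=int(s)
    o=cv2.resize(im[y0:y1,x0:x1],None,fx=s,fy=s,interpolation=cv2.INTER_CUBIC)
    for x in range(x0,x1,10): cv2.line(o,((x-x0)*s,0),((x-x0)*s,6),(0,0,255),1);cv2.putText(o,str(x),((x-x0)*s,16),0,.35,(0,0,255))
    for y in range(y0,y1,10): cv2.line(o,(0,(y-y0)*s),(6,(y-y0)*s),(0,0,255),1);cv2.putText(o,str(y),(8,(y-y0)*s+4),0,.35,(0,0,255))
    cv2.imwrite(f'pics/z_{n}_{x0}.png',o)
E
```

```text
(no output)
```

View pics/z_scene_150.png

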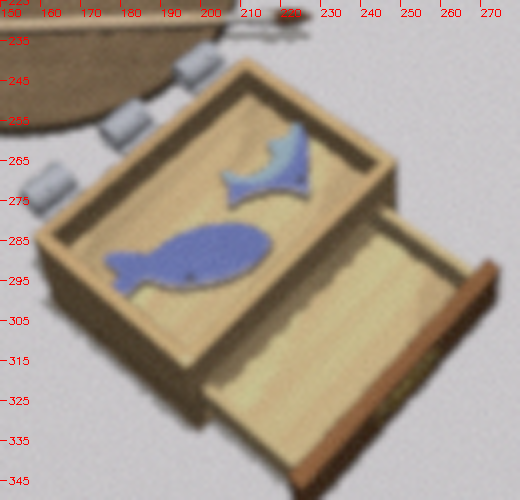

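View pics/z_scene_260.png

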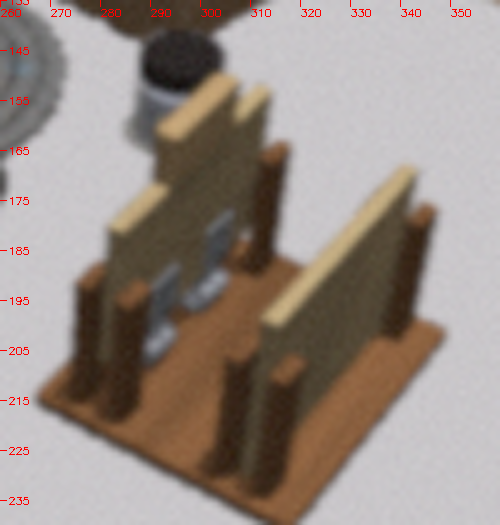

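View pics/z_side_165.png

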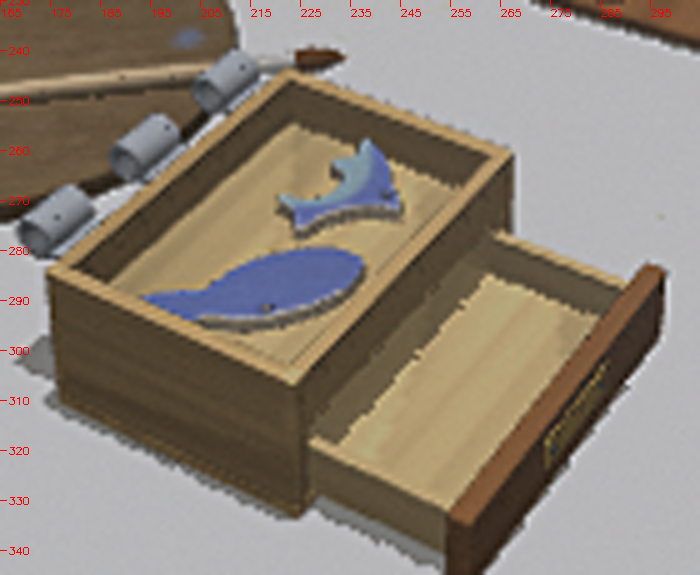

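View pics/z_side_265.png

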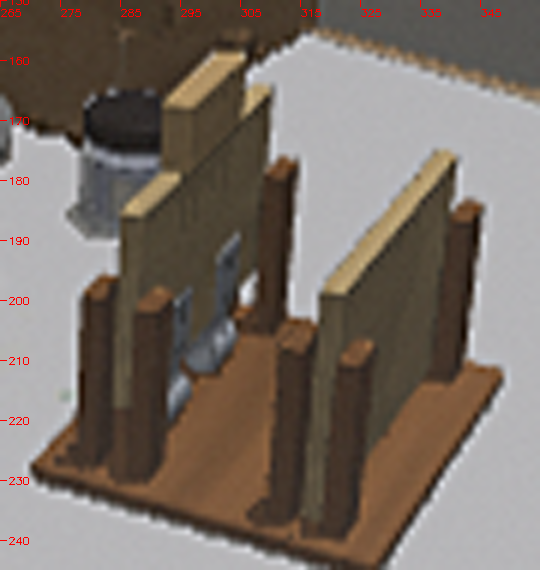

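```bash
python3 - <<'E'
from h import *
P=dict(caseBL=([159,283.75],[174.6,284]),caseBR=([211.75,239.25],[223,244.4]),caseFR=([248.75,265.75],[267.6,260.4]),caseFL=([196.75,316.75],[223,307]),
g1=([291.6,161],[292.2,166.2]),g2=([303.6,149.6],[302,158.7]),g3=([308,151],[305.8,159.2]),g4=([294.4,163],[297.5,168]),
bl1=([312.4,199],[319,198.8]),bl2=([342,168],[340,175]),dr1=([274.5,292],[297.5,284.4]),dr2=([226,345],[258,335]))
H=dict(c=64,g=158,b=115,d=36)
for k,(a,b) in P.items():
    h=H[k[0]]; print(k,np.round(tri('scene',a,'side',b)[0]),np.round(tri('scene',a,'side',b)[1],1),np.round(onz('scene',a,h)[0]),np.round(onz('side',b,h)[0]))
E
```

```text
caseBL [606. 307.  63.] [1. 1.] [604. 307.  64.] [606. 308.  64.]
caseBR [625. 158.  59.] [0.2 0.2] [621. 161.  64.] [620. 163.  64.]
caseFR [514. 151.  66.] [0.5 0.5] [514. 150.  64.] [516. 149.  64.]
caseFL [499. 295.  61.] [1.2 1.2] [497. 295.  64.] [499. 297.  64.]
g1 [614. -79. 158.] [1.3 1.3] [612. -79. 158.] [615. -78. 158.]
g2 [ 624. -135.  156.] [0.3 0.3] [ 622. -133.  158.] [ 621. -131.  158.]
g3 [ 614. -139.  156.] [0.7 0.7] [ 611. -137.  158.] [ 612. -135.  158.]
g4 [600. -77. 159.] [1.3 1.3] [603. -78. 158.] [600. -78. 158.]
bl1 [524. -56. 111.] [0. 0.] [522. -53. 115.] [521. -50. 115.]
bl2 [ 543. -192.  115.] [0.1 0.1] [ 543. -192.  115.] [ 543. -191.  115.]
dr1 [448. 141.  35.] [0.6 0.6] [447. 142.  36.] [448. 143.  36.]
dr2 [435. 281.  27.] [0.8 0.8] [431. 283.  36.] [431. 288.  36.]
```

The geometry is consistent:
- **Case:** centre about (559,228), yaw about 0.107.
- **Drawer:** about 55 mm open.
- **Lid grip:** about (612,-107), yaw about 0.16.

I'm moving to the front of the drawer now.

>>> apply_moves(
  steps=[
    {"translation":[40,50,0],"dr":[0,0,-0.04],"hand":0},
    {"translation":[40,50,0],"dr":[0,0,-0.04],"hand":0},
    {"translation":[40,50,0],"dr":[0,0,-0.04],"hand":0},
    {"translation":[30,55,0],"dr":[0,0,-0.04],"hand":0},
    {"translation":[20,55,0],"dr":[0,0,-0.04],"hand":0},
    {"translation":[10,55,0],"dr":[0,0,-0.04],"hand":0},
    {"translation":[0,55,0],"dr":[0,0,-0.04],"hand":0},
    {"translation":[0,55,0],"dr":[0,0,0],"hand":0},
    {"translation":[0,55,0],"dr":[0,0,0],"hand":0},
    {"translation":[0,55,0],"dr":[0,0,0],"hand":0},
    {"translation":[0,55,0],"dr":[0,0,0],"hand":0},
    {"translation":[0,0,0],"dr":[0,0,0],"hand":0},
  ],
)

```text
time_s: 1.65
tcp_pos: [412.3, 26.3, 234.3]
tcp_rot: [-0.003, 0.999, 0.048, 0.001]
ft_force: [-0.2, 0.0, 0.2]
grip_width: 0.0
```

>>> apply_moves(
  steps=[
    {"translation":[-6,50,-20],"dr":[0,0,0],"hand":0},
    {"translation":[-6,50,-30],"dr":[0,0,0],"hand":0},
    {"translation":[-5,50,-40],"dr":[0,0,0.01],"hand":0},
    {"translation":[-5,35,-40],"dr":[0,0,0],"hand":0},
    {"translation":[0,0,0],"dr":[0,0,0],"hand":0},
  ],
)

```text
time_s: 2.28
tcp_pos: [391.5, 209.9, 102.6]
tcp_rot: [-0.001, 0.999, 0.05, 0.003]
ft_force: [-0.2, -0.4, 0.5]
grip_width: -0.002
```

```bash
python3 - <<'E'
from h import *
print(telemetry.observe()['tcp_pos'])
snap('wrist','w1.png'); print(np.round(proj('wrist',[[494,221,36]]),0))
E
```

```text
[391.50294341 209.8824833  102.59257641]
[[253.  53.]]
```

View pics/w1.png

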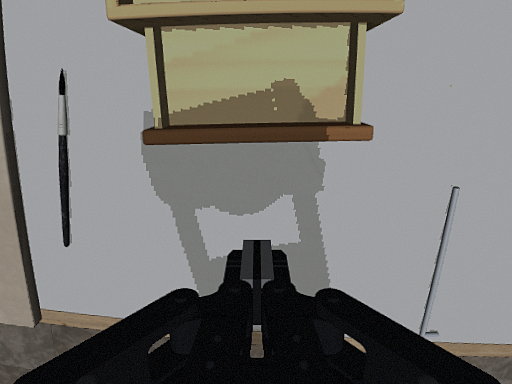

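The wrist view shows the drawer front square-on, spanning (143,143) to (373,138), with the fingers centred at column 257. I'll lower the fingers and push.

>>> apply_moves(
  steps=[
    {"translation":[0,0,-40],"dr":[0,0,0.01],"hand":0},
    {"translation":[0,0,-37],"dr":[0,0,0],"hand":0},
    {"translation":[15,2,0],"dr":[0,0,0],"hand":0},
    {"translation":[15,2,0],"dr":[0,0,0],"hand":0},
    {"translation":[15,2,0],"dr":[0,0,0],"hand":0},
    {"translation":[15,2,0],"dr":[0,0,0],"hand":0},
    {"translation":[12,1,0],"dr":[0,0,0],"hand":0},
  ],
)

```text
time_s: 3.2
tcp_pos: [483.5, 213.4, 42.2]
tcp_rot: [-0.003, 0.999, 0.048, 0.016]
ft_force: [-2.3, 0.7, 0.1]
grip_width: -0.002
```

```bash
python3 - <<'E'
from h import *
print(telemetry.observe()['tcp_pos'],telemetry.observe()['ft_force'])
im=snap('side','s2.png'); cv2.imwrite('pics/s2z.png',cv2.resize(im[210:350,160:310,::-1],None,fx=4,fy=4))
E
```

```text
[483.47173279 213.37155395  42.15879272] [-2.30404935  0.6558949   0.13782785]
```

View pics/s2z.png

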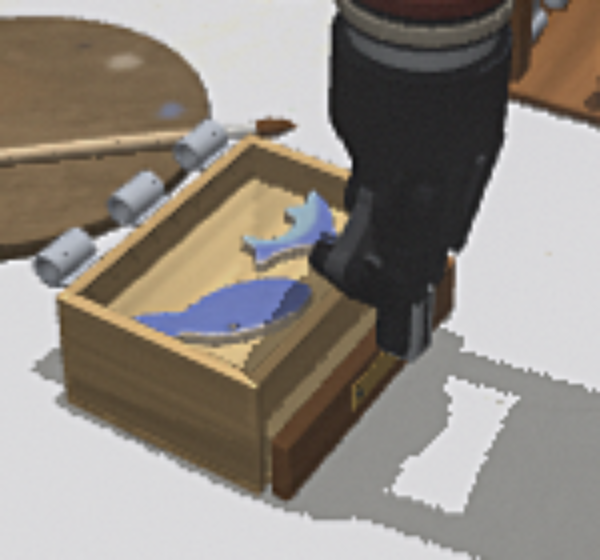

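The drawer is almost home. A few small pushes should bring it to the stop.

>>> apply_moves(
  steps=[
    {"translation":[3,0.3,-3],"dr":[0,0,0],"hand":0},
    {"translation":[3,0.3,-3],"dr":[0,0,0],"hand":0},
    {"translation":[2,0.3,-2],"dr":[0,0,0],"hand":0},
  ],
)

```text
time_s: 3.62
tcp_pos: [490.1, 214.3, 42.1]
tcp_rot: [-0.003, 0.999, 0.047, 0.008]
ft_force: [-16.8, -3.8, 18.8]
grip_width: 0.001
```

```bash
python3 - <<'E'
from h import *
im=snap('side','s3.png'); cv2.imwrite('pics/s3z.png',cv2.resize(im[230:340,190:310,::-1],None,fx=5,fy=5,interpolation=cv2.INTER_CUBIC))
im=snap('wrist','w3.png')
E
```

```text
(no output)
```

View pics/s3z.png

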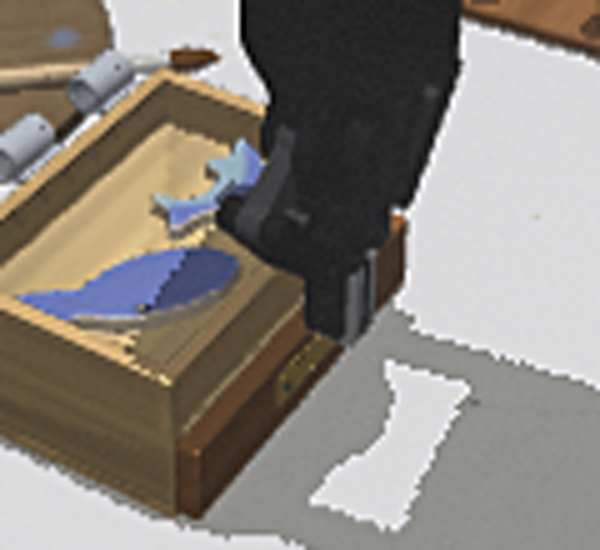

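View pics/w3.png

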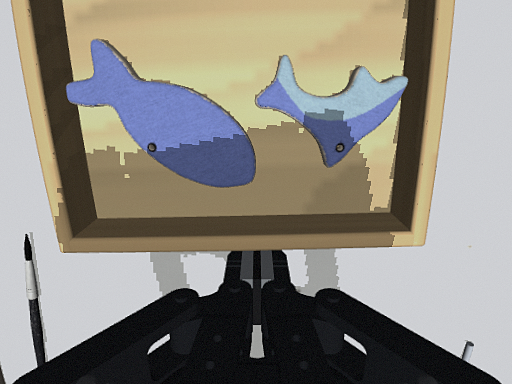

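```bash
python3 - <<'E'
from h import *
c=np.array([559,228.]);t=.107;R=np.array([[np.cos(t),-np.sin(t)],[np.sin(t),np.cos(t)]])
W=lambda x,y,z:np.r_[c+R@[x,y],z]
for d in(0,5,10): print(d,np.round((proj('side',[W(-65-d,74,36),W(-65-d,74,3),W(-55,75,0),W(-55,75,64)])-[190,230])*5).tolist())
E
```

```text
0 [[199.0, 459.0], [200.0, 530.0], [175.0, 526.0], [171.0, 388.0]]
5 [[211.0, 465.0], [212.0, 535.0], [175.0, 526.0], [171.0, 388.0]]
10 [[223.0, 471.0], [224.0, 541.0], [175.0, 526.0], [171.0, 388.0]]
```

The drawer's outer corner sits at zoom pixel (200,453). I predicted (199,459) for shut and (211,465) for 5 mm open, and the stop is resisting with about 17 N, so the drawer is home. Next I'll back off, rise and look straight down on the hinge.

>>> apply_moves(
  steps=[
    {"translation":[-20,-2,0],"dr":[0,0,0],"hand":0},
    {"translation":[-20,-2,10],"dr":[0,0,0],"hand":40},
    {"translation":[0,0,60],"dr":[0,0,0],"hand":85},
    {"translation":[10,0,60],"dr":[0,0,0],"hand":85},
    {"translation":[40,10,20],"dr":[0,0,0],"hand":85},
    {"translation":[40,10,0],"dr":[0,0,0],"hand":85},
    {"translation":[0,0,0],"dr":[0,0,0],"hand":85},
    {"translation":[0,0,0],"dr":[0,0,0],"hand":85},
  ],
)

```text
time_s: 4.72
tcp_pos: [543.6, 229.3, 204.6]
tcp_rot: [-0.003, 0.999, 0.047, 0.016]
ft_force: [0.1, -0.2, 0.4]
grip_width: 0.998
```

```bash
python3 - <<'E'
from h import *
s=telemetry.observe();print(s['tcp_pos'],s['tcp_rot'],s['ft_force'])
import json
c=imaging.calibration('wrist');snap('wrist','w4.png')
np.save('c4.npy',c,allow_pickle=True); print(ray('wrist',[[256,192]],c))
snap('side','s4.png')
E
```

```text
[543.56941213 229.33158073 204.56524772] [-0.00306865  0.99874144  0.04744267  0.01597831] [ 0.13053907 -0.24626122  0.42707717]
(array([619.5367022 , 235.03842449, 342.27443547]), array([[-0.28268054, -0.02081481, -0.95899016]]))
```

View pics/w4.png

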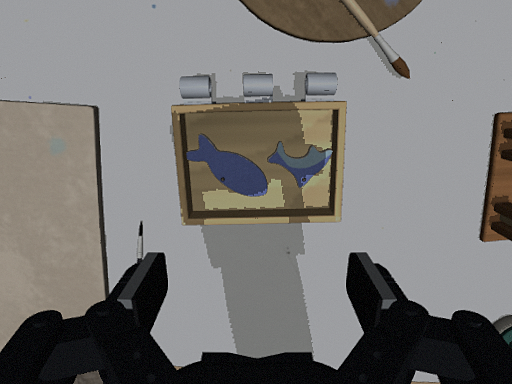

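```bash
python3 - <<'E'
from h import *
im=cv2.imread('pics/w4.png'); b=(160,60,360,130);s=4
o=cv2.resize(im[b[1]:b[3],b[0]:b[2]],None,fx=s,fy=s,interpolation=cv2.INTER_CUBIC)
b=(160,190,360,240); o2=cv2.resize(im[b[1]:b[3],b[0]:b[2]],None,fx=s,fy=s,interpolation=cv2.INTER_CUBIC)
cv2.imwrite('pics/w4z.png',np.vstack([o,o2]))
E
```

```text
(no output)
```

View pics/w4z.png

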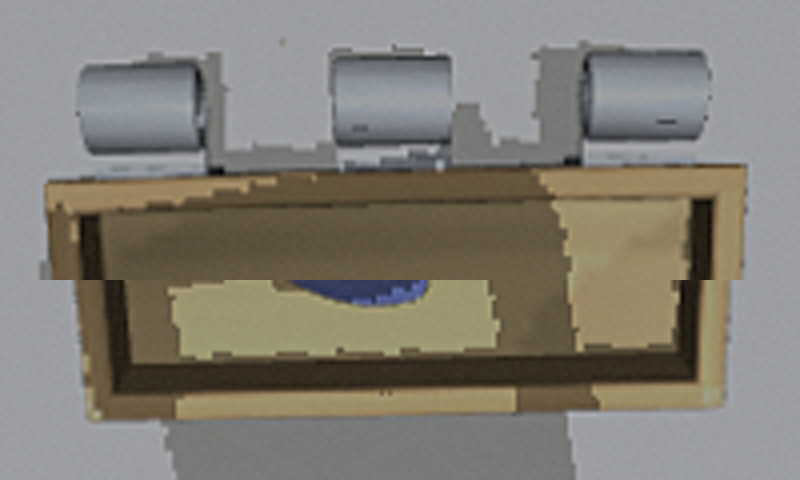

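```bash
python3 - <<'E'
from h import *
c=np.load('c4.npy',allow_pickle=True).item()
z=lambda p:[160+p[0]/4,60+p[1]/4]
C=onz('wrist',[[171.75,105.75],[346.75,101.5],[340.5,221.25],[182.5,225]],64,c); print(np.round(C,1),C.mean(0))
K=onz('wrist',[z(p) for p in[(79,108),(193,105),(334,100),(450,98),(590,95),(708,93)]],64,c);print(np.round(K,1))
# rough outlines, edges top/bottom of middle tube
print(onz('wrist',[z((391,57)),z((391,142))],64,c))
for a,b in((0,1),(3,2)): print(np.linalg.norm(C[a]-C[b]), np.arctan2(*(C[a]-C[b])[[0,1]]*[-1,1]))
print(np.linalg.norm(C[0]-C[3]),np.linalg.norm(C[1]-C[2]))
d=K[0]-K[-1];print(np.linalg.norm(d),np.arctan2(-d[0],d[1]),(K[0]+K[-1])/2)
# side/scene knuckles
p=[(559+69*np.cos(.107),228+69*np.sin(.107),64)];print(p,proj('side',p),proj('scene',p))
E
```

```text
[[606.8 307.6  64. ]
 [624.5 160.   64. ]
 [516.6 147.3  64. ]
 [498.5 295.   64. ]] [561.61276943 227.49120883  64.        ]
[[622.8 301.4  64. ]
 [625.5 277.5  64. ]
 [629.1 248.2  64. ]
 [631.8 224.1  64. ]
 [635.3 195.2  64. ]
 [638.3 170.6  64. ]]
[[638.78212025 237.1578632   64.        ]
 [621.80159468 235.52298297  64.        ]]
148.65814805504309 0.11911704285330245
148.84166307140913 0.1222513255436081
109.08874222659081 108.62181375751004
131.65419328999883 0.1181278718516179 [630.55170074 235.98422186  64.        ]
[(np.float64(627.6053862100623), np.float64(235.36892006797441), 64)] [[195.09194109 259.83655464]] [[181.9286251  256.52126559]]
```

The wrist view puts the tubes on one line. Their mid-axis is at (630.5,236), yaw 0.119. The case corners independently give (630.1,235.7). Now over to the lid, turning the tool a quarter turn.

>>> apply_moves(
  steps=[
    {"translation":[8,-38,4],"dr":[0,0,0.182],"hand":85},
    {"translation":[8,-38,4],"dr":[0,0,0.182],"hand":85},
    {"translation":[8,-38,4],"dr":[0,0,0.182],"hand":85},
    {"translation":[8,-38,4],"dr":[0,0,0.182],"hand":85},
    {"translation":[8,-38,4],"dr":[0,0,0.182],"hand":85},
    {"translation":[8,-38,4],"dr":[0,0,0.182],"hand":85},
    {"translation":[8,-38,4],"dr":[0,0,0.182],"hand":85},
    {"translation":[8,-38,4],"dr":[0,0,0.182],"hand":85},
    {"translation":[0,0,0],"dr":[0,0,0.182],"hand":85},
    {"translation":[0,0,0],"dr":[0,0,0],"hand":85},
  ],
)

```text
time_s: 6.08
tcp_pos: [597.3, -83.0, 233.8]
tcp_rot: [-0.014, 0.63, 0.776, 0.006]
ft_force: [0.3, 0.0, -0.6]
grip_width: 0.997
```

```bash
cat >> h.py <<'E'
from scipy.spatial.transform import Rotation as Ro
def torot(yaw):
    q=telemetry.observe()['tcp_rot']; R=Ro.from_quat([q[1],q[2],q[3],q[0]])
    x=np.array([np.cos(yaw),np.sin(yaw),0]);z=np.array([0,0,-1.]);T=Ro.from_matrix(np.c_[x,np.cross(z,x),z])
    m=R.as_matrix(); return np.round((T*R.inv()).as_rotvec(),3), np.arctan2(m[1,0],m[0,0]), m[:,2]
E
python3 - <<'E'
from h import *
s=telemetry.observe();print(s['tcp_pos'],s['joint_positions'],torot(.158+np.pi/2))
c=imaging.calibration('wrist');snap('wrist','w5.png');np.save('c5.npy',c,allow_pickle=True)
print(ray('wrist',[[256,192]],c))
E
```

```text
[597.26908203 -82.95200353 233.79997617] [-0.27132739  0.01595006  1.65997191  0.02202144  1.48647543 -0.48000634] (array([-0.027, -0.013, -0.049]), np.float64(1.7772708218629243), array([-0.01413722,  0.02670742, -0.99954332]))
(array([582.29464438,  -8.29454852, 371.21811679]), array([[ 0.04915336, -0.28216602, -0.95810748]]))
```

View pics/w5.png

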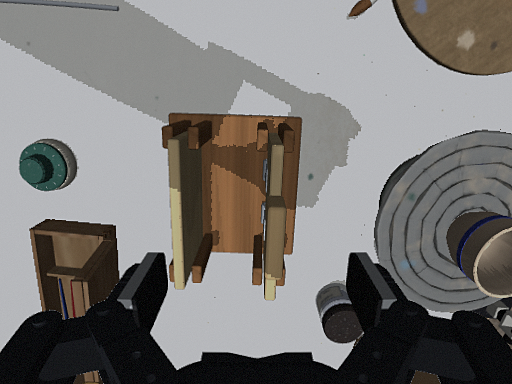

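```bash
python3 - <<'E'
from h import *
im=cv2.imread('pics/w5.png'); x0,y0,x1,y1=(225,110,325,310);s=3
o=cv2.resize(im[y0:y1,x0:x1],None,fx=s*1.0,fy=s,interpolation=cv2.INTER_CUBIC)
for y in range(y0,y1,20): cv2.putText(o,str(y),(0,(y-y0)*s+4),0,.35,(0,0,255))
for x in range(x0,x1,10): cv2.putText(o,str(x),((x-x0)*s,8),0,.3,(0,0,255));cv2.line(o,((x-x0)*s,8),((x-x0)*s,12),(0,0,255))
cv2.imwrite('pics/w5z.png',o)
E
```

```text
(no output)
```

View pics/w5z.png

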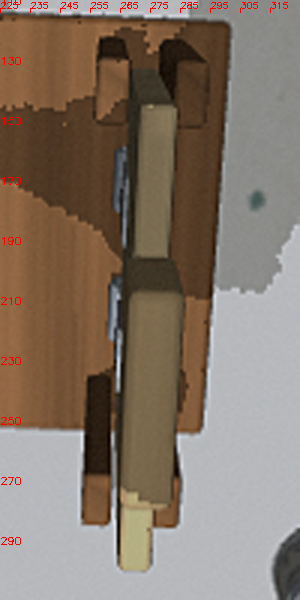

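```bash
python3 - <<'E'
from h import *
c=np.load('c5.npy',allow_pickle=True).item()
G=onz('wrist',[(269,207.3),(286,207.3),(281,278),(265,274)],158,c);print(np.round(G,1),G.mean(0))
P=onz('wrist',[(271.7,145),(283.7,145),(275.7,300),(265,300)],127,c);print(np.round(P,1),P.mean(0))
for Q in(G,P):
    d=(Q[0]+Q[1]-Q[2]-Q[3])/2;print(np.linalg.norm(d),np.arctan2(-d[0],d[1]))
t=onz('wrist',[(375,215)],60,c);print(t, onz('wrist',[(455,235)],100,c))
E
```

```text
[[ 604.6  -80.2  158. ]
 [ 616.3  -77.7  158. ]
 [ 625.9 -134.2  158. ]
 [ 613.2 -133.3  158. ]] [ 615.01342434 -106.36435637  158.        ]
[[ 598.9  -40.9  127. ]
 [ 607.9  -39.   127. ]
 [ 632.8 -175.5  127. ]
 [ 623.4 -177.5  127. ]] [ 615.76487052 -108.250973    127.        ]
55.507525245185455 0.16551879558781457
138.8068610968774 0.17926471305130198
[[725.44696725 -98.64725675  60.        ]] [[789.60644166 -90.59432524 100.        ]]
```

The grip block centre is at (615,-107) and the panel centre at (615.8,-108.3), with yaw about 0.175. The sizes match: 138.8 mm measured against 140. Next I'll centre and level the tool above it.

>>> apply_moves(
  steps=[
    {"translation":[18,-25,0],"dr":[-0.027,-0.013,-0.034],"hand":85},
    {"translation":[0,0,-20],"dr":[0,0,0],"hand":85},
    {"translation":[0,0,0],"dr":[0,0,0],"hand":85},
  ],
)

```text
time_s: 6.5
tcp_pos: [613.6, -105.7, 211.6]
tcp_rot: [-0.001, 0.645, 0.764, -0.001]
ft_force: [-0.2, -0.8, -0.1]
grip_width: 0.997
```

```bash
python3 - <<'E'
from h import *
s=telemetry.observe();print(s['tcp_pos'],torot(.173+np.pi/2))
E
```

```text
[ 613.62828389 -105.6795715   211.61893546] (array([-0.001, -0.003,  0.005]), np.float64(1.7383718354590705), array([-2.63410934e-03,  6.84406368e-04, -9.99996297e-01]))
```

>>> apply_moves(
  steps=[
    {"translation":[2,-2,-35],"dr":[0,0,0.005],"hand":85},
    {"translation":[0,0,-30],"dr":[0,0,0],"hand":85},
    {"translation":[0,0,0],"dr":[0,0,0],"hand":85},
  ],
)

```text
time_s: 6.88
tcp_pos: [614.3, -104.9, 145.3]
tcp_rot: [-0.002, 0.643, 0.766, -0.0]
ft_force: [1.1, -0.8, -0.1]
grip_width: 0.995
```

```bash
python3 - <<'E'
from h import *
s=telemetry.observe();print(s['tcp_pos'],torot(.173+np.pi/2))
snap('wrist','w6.png')
E
```

```text
[ 614.31957661 -104.90873743  145.2603052 ] (array([-0.002, -0.003, -0.   ]), np.float64(1.744111000835156), array([-0.00319515,  0.00200305, -0.99999289]))
```

View pics/w6.png

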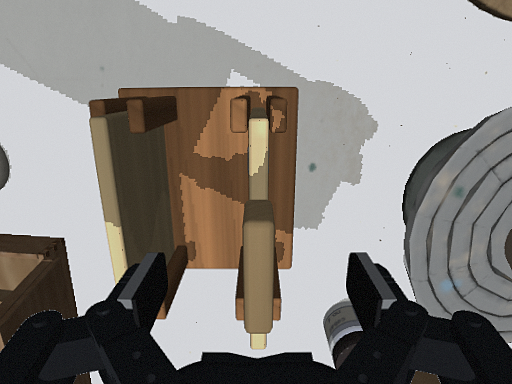

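The block runs down column 259, between pads at columns 165 and 347 (middle 256), so it is centred. I'll lower the last 8 mm and close.

>>> apply_moves(
  steps=[
    {"translation":[0.5,-3,-9],"dr":[0,0,0],"hand":85},
    {"translation":[0,0,0],"dr":[0,0,0],"hand":40},
    {"translation":[0,0,0],"dr":[0,0,0],"hand":0},
    {"translation":[0,0,0],"dr":[0,0,0],"hand":0},
    {"translation":[0,0,0],"dr":[0,0,0],"hand":0},
    {"translation":[0,0,0],"dr":[0,0,0],"hand":0},
    {"translation":[0,0,0],"dr":[0,0,0],"hand":0},
  ],
)

```text
time_s: 7.8
tcp_pos: [617.8, -108.9, 143.2]
tcp_rot: [0.002, 0.643, 0.766, 0.001]
ft_force: [-0.1, -0.7, 0.9]
grip_width: 0.151
```

The grip closed at about 13 mm, which fits the 14 mm block. Lifting straight up.

>>> apply_moves(
  steps=[
    {"translation":[0,0,10],"dr":[0,0,0],"hand":0},
    {"translation":[0,0,15],"dr":[0,0,0],"hand":0},
    {"translation":[0,0,20],"dr":[0,0,0],"hand":0},
    {"translation":[0,0,20],"dr":[0,0,0],"hand":0},
    {"translation":[0,0,20],"dr":[0,0,0],"hand":0},
    {"translation":[0,0,20],"dr":[0,0,0],"hand":0},
    {"translation":[0,0,10],"dr":[0,0,0],"hand":0},
    {"translation":[0,0,0],"dr":[0,0,0],"hand":0},
    {"translation":[0,0,0],"dr":[0,0,0],"hand":0},
  ],
)

```text
time_s: 8.93
tcp_pos: [618.2, -108.7, 267.6]
tcp_rot: [0.004, 0.643, 0.766, 0.002]
ft_force: [-0.3, -0.9, -3.0]
grip_width: 0.15
```

```bash
python3 - <<'E'
from h import *
s=telemetry.observe();print(s['tcp_pos'],torot(.119+np.pi/2),s['grip_width'])
a=snap('side','s7.png');b=snap('scene','c7.png')
f=lambda i:cv2.resize(i[60:260,200:400,::-1],None,fx=2,fy=2)
cv2.imwrite('pics/z7.png',np.hstack([f(a),f(b)]))
E
```

```text
[ 618.21402194 -108.68181377  267.64205165] (array([ 0.002,  0.009, -0.054]), np.float64(1.744204813271082), array([ 0.00926941, -0.00148368, -0.99995594])) 0.14968730087609994
```

View pics/z7.png

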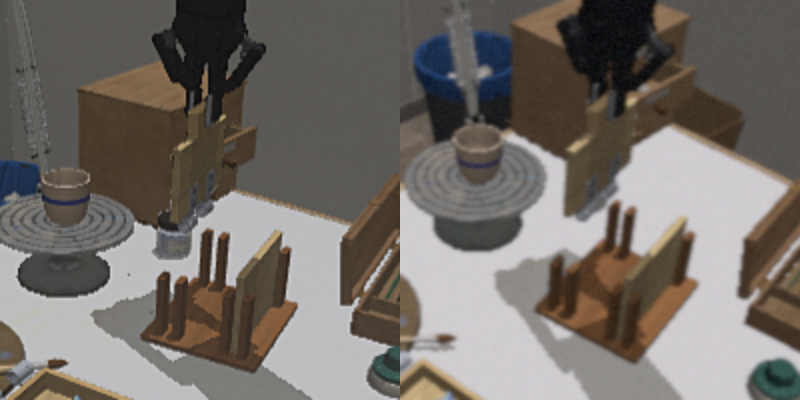

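The lid is lifted straight and level, its underside is about 134 mm up, and the blank is undisturbed. Carrying it behind the case.

>>> apply_moves(
  steps=[
    {"translation":[1,15,0],"dr":[0,0,0],"hand":0},
    {"translation":[1,30,0],"dr":[0,0,-0.01],"hand":0},
    {"translation":[1,40,0],"dr":[0,0,-0.01],"hand":0},
    {"translation":[1,40,0],"dr":[0,0,-0.01],"hand":0},
    {"translation":[1,40,0],"dr":[0,0,-0.01],"hand":0},
    {"translation":[1,40,0],"dr":[0,0,-0.01],"hand":0},
    {"translation":[1,40,0],"dr":[0,0,-0.005],"hand":0},
    {"translation":[1,40,0],"dr":[0,0,0],"hand":0},
    {"translation":[2,25,-5],"dr":[0,0,0],"hand":0},
    {"translation":[2,15,-5],"dr":[0,0,0],"hand":0},
    {"translation":[0,0,0],"dr":[0,0,0],"hand":0},
    {"translation":[0,0,0],"dr":[0,0,0],"hand":0},
  ],
)

```text
time_s: 10.52
tcp_pos: [624.0, 235.0, 248.4]
tcp_rot: [-0.002, 0.664, 0.748, -0.001]
ft_force: [-1.0, -0.2, -1.6]
grip_width: 0.148
```

```bash
python3 - <<'E'
from h import *
s=telemetry.observe();print(s['tcp_pos'],torot(.119+np.pi/2),s['grip_width'])
a=snap('side','s8.png');b=snap('scene','c8.png');snap('wrist','w8.png')
f=lambda i,x,y:cv2.resize(i[y:y+150,x:x+100,::-1],None,fx=4,fy=4,interpolation=cv2.INTER_CUBIC)
cv2.imwrite('pics/z8.png',np.hstack([f(a,150,150),f(b,140,150)]))
E
```

```text
[623.95364212 235.03623906 248.4267328 ] (array([-0.001, -0.005, -0.001]), np.float64(1.6903807345074373), array([-0.004542  ,  0.00124409, -0.99998891])) 0.14764366066552154
```

View pics/z8.png

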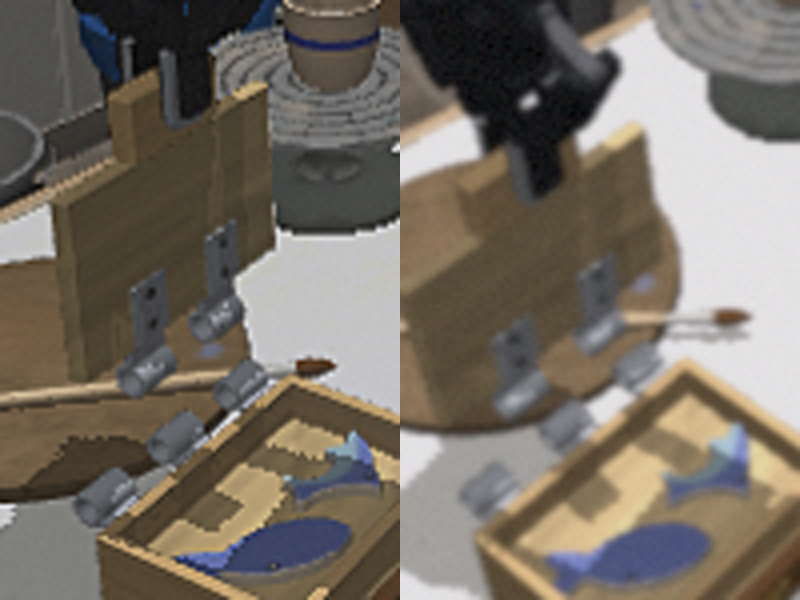

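View pics/w8.png

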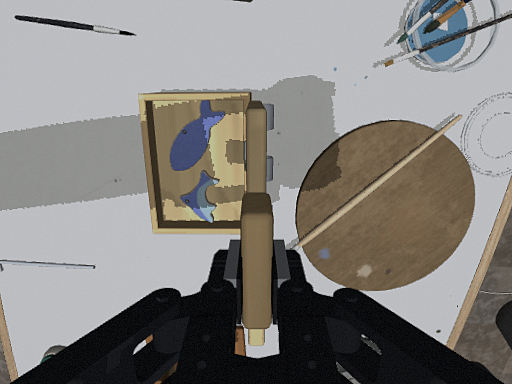

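Both fixed views show the lid knuckles and the case tubes together. I'll measure the offset between them, which cancels the calibration error.

```bash
cat >> h.py <<'E'
def zoom(f,x0,y0,x1,y1,s,out):
    im=np.load('pics/'+f)[:,:,::-1]
    o=cv2.resize(im[y0:y1,x0:x1],None,fx=s,fy=s,interpolation=cv2.INTER_CUBIC)
    for x in range(x0,x1,5): cv2.line(o,((x-x0)*s,0),((x-x0)*s,5),(0,0,255),1);cv2.putText(o,str(x),((x-x0)*s,14),0,.35,(0,0,255))
    for y in range(y0,y1,5): cv2.line(o,(0,(y-y0)*s),(5,(y-y0)*s),(0,0,255),1);cv2.putText(o,str(y),(8,(y-y0)*s+4),0,.35,(0,0,255))
    cv2.imwrite('pics/'+out,o)
E
python3 - <<'E'
from h import *
zoom('s8.npy',165,215,220,285,8,'zs8.png');zoom('c8.npy',150,220,210,285,8,'zc8.png')
E
```

```text
(no output)
```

View pics/zs8.png

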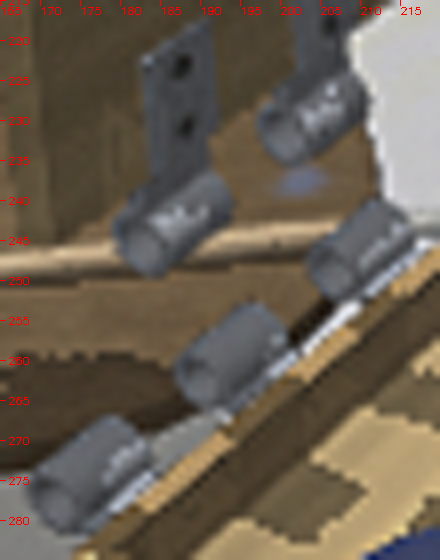

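View pics/zc8.png

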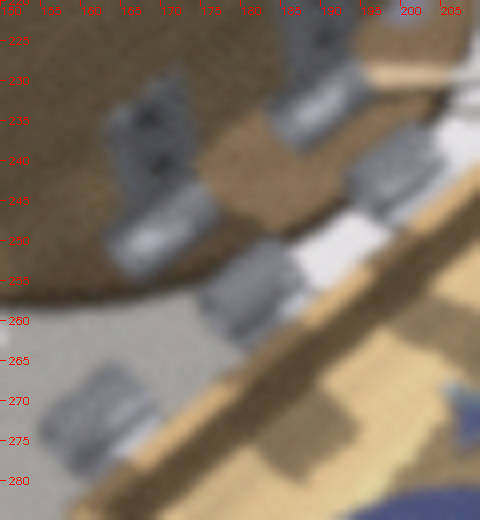

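```bash
cat > m.py <<'E'
from h import *
def meas(S,C):
    X={}
    for k in S:
        x,e=tri('side',[165+S[k][0]/8,215+S[k][1]/8],'scene',[150+C[k][0]/8,220+C[k][1]/8]);X[k]=x;print(k,np.round(x,1),np.round(e[0],1))
    return X
E
python3 - <<'E'
from m import *
X=meas(dict(K1=(174,221),K2=(315,115),T1=(95,470),T2=(237,350),T3=(363,246)),dict(K1=(163,229),K2=(319,106),T1=(100,418),T2=(254,292),T3=(400,175)))
T=(X['T1']+X['T2']+X['T3'])/3;K=(X['K1']+X['K2'])/2
for a,b in(('K1','K2'),('T1','T3')):
    d=X[a]-X[b];print(d,np.linalg.norm(d),np.arctan2(-d[0],d[1]))
print(T,K,K-T)
t=.119;d=K-T;print('case frame',d[0]*np.cos(t)+d[1]*np.sin(t),-d[0]*np.sin(t)+d[1]*np.cos(t),d[2])
E
```

```text
K1 [616.4 261.8 123.7] 0.8
K2 [621.1 211.7 124.9] 0.6
T1 [621.1 287.5  66.1] 0.5
T2 [625.7 237.3  68.2] 0.7
T3 [633.1 185.   66.2] 1.3
[-4.73535954 50.14466494 -1.2842713 ] 50.384128501533425 0.0941547441085906
[-1.19627352e+01  1.02434202e+02 -8.00043816e-02] 103.13039902625161 0.11625795475070246
[626.64381748 236.59395617  66.82691327] [618.74842678 236.76242216 124.29227313] [-7.89539071  0.16846599 57.46535986]
case frame -7.8195531609167634 1.1046101407538913 57.46535986001665
```

In the case frame the lid needs x +7.5 (the TCP estimate says +6.5), y about -1 and z about -58 to -60. I'll go part way, staying above the tubes, and measure again.

>>> apply_moves(
  steps=[
    {"translation":[4,0,-12],"dr":[0,0,0],"hand":0},
    {"translation":[4,0,-12],"dr":[0,0,0],"hand":0},
    {"translation":[0,0,-8],"dr":[0,0,0],"hand":0},
    {"translation":[0,0,0],"dr":[0,0,0],"hand":0},
    {"translation":[0,0,0],"dr":[0,0,0],"hand":0},
  ],
)

```text
time_s: 11.3
tcp_pos: [632.8, 232.8, 213.7]
tcp_rot: [-0.002, 0.665, 0.747, -0.001]
ft_force: [0.0, 0.2, -1.2]
grip_width: 0.149
```

```bash
python3 - <<'E'
from h import *
s=telemetry.observe();print(s['tcp_pos'],torot(.119+np.pi/2),s['grip_width'])
snap('side','s9.png');snap('scene','c9.png');snap('wrist','w9.png')
zoom('s9.npy',165,215,220,285,8,'zs9.png');zoom('c9.npy',150,220,210,285,8,'zc9.png');zoom('w9.npy',230,80,290,230,4,'zw9.png')
E
```

```text
[632.76935088 232.84527847 213.73015186] (array([-0.001, -0.005,  0.003]), np.float64(1.687140843088753), array([-0.00513107,  0.0011111 , -0.99998622])) 0.14883139081041766
```

View pics/zs9.png

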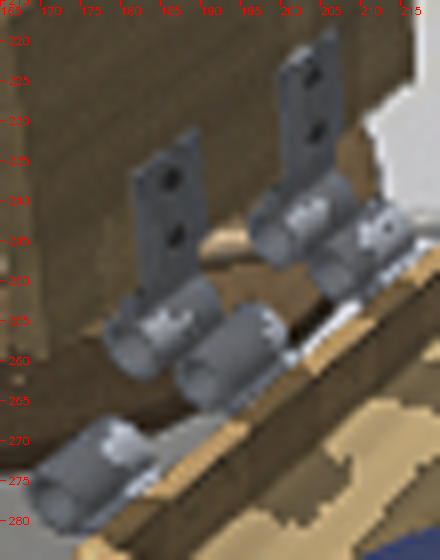

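View pics/zc9.png

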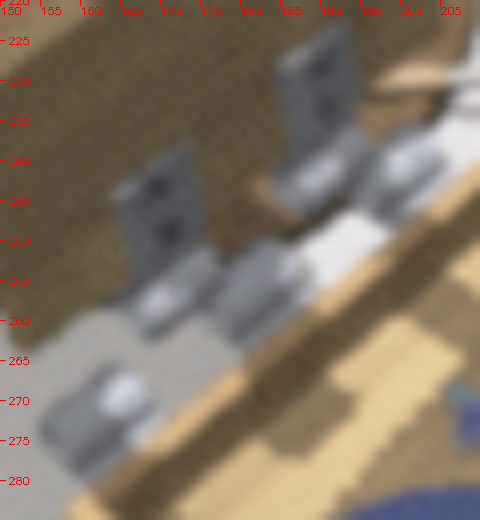

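View pics/zw9.png

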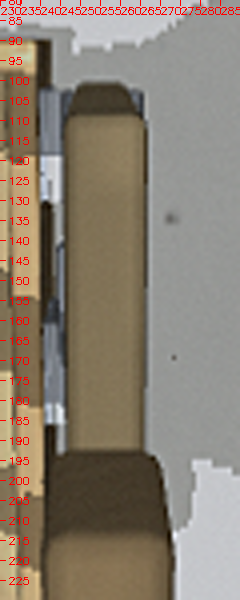

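```bash
cat > fit.py <<'E'
from h import *
t=.119;ex=np.array([np.cos(t),np.sin(t),0]);ey=np.array([-np.sin(t),np.cos(t),0]);ez=np.array([0,0,1.])
A0=np.array([628.5,236,64.])
def rel(cur,tgt,dz):
    """cur/tgt: {cam:[(K1),(K2)]} full-res pixels; returns case-frame shift needed"""
    J=[];r=[]
    for n in cur:
        for i,y in enumerate((26,-26)):
            # predicted shift of point from (d) to 0
            P=A0+ey*y+ez*dz/2
            J.append(np.array([(proj(n,P+e*2)-proj(n,P-e*2))[0]/4 for e in(ex,ey,ez)]).T)
            r.append(np.array(tgt[n][i])-np.array(cur[n][i]))
    J=np.vstack(J);r=np.hstack(r);x,res,_,_=np.linalg.lstsq(J,r,rcond=None)
    print('shift',np.round(x,2),'resid px',np.round(J@x-r,2)); return x
E
python3 - <<'E'
from fit import *
s=lambda l:[(165+a/8,215+b/8) for a,b in l]; c=lambda l:[(150+a/8,220+b/8) for a,b in l]
rel(dict(side=s([(123,356),(267,245)]),scene=c([(172,294),(320,173)])),dict(side=s([(124,443),(261,331)]),scene=c([(177.5,355),(327,234)])),23)
rel(dict(side=s([(163,327),(308,217)]),scene=c([(172,294),(320,173)])),dict(side=s([(167,410),(300,298)]),scene=c([(177.5,355),(327,234)])),23)
E
```

```text
shift [  1.96   0.77 -26.11] resid px [-0.29  0.11  0.34 -0.1   0.31 -0.04 -0.36  0.02]
shift [  0.62   1.77 -23.77] resid px [-0.54  0.12  0.76  0.02  0.19 -0.1  -0.4  -0.08]
```

```bash
python3 - <<'E'
from fit import *
c=imaging.calibration('wrist')
P=onz('wrist',[(246.5,110),(265.8,110)],197.5,c);T=onz('wrist',[(240.2,105),(265.7,105)],64,c)
L=onz('wrist',[(247.3,190),(265.8,190)],197.5,c)
for Q in(P,L,T):
    m=Q.mean(0); d=m-A0; print(np.round(Q,1),np.linalg.norm(Q[0]-Q[1]),d@ex,d@ey)
E
```

```text
[[619.6 301.8 197.5]
 [628.5 302.9 197.5]] 8.963446261344291 3.4796254747488735 66.39653884938178
[[624.2 263.  197.5]
 [633.4 264.1 197.5]] 9.261485212906 3.572135175364491 27.36288812083305
[[610.1 296.3  64. ]
 [632.1 298.8  64. ]] 22.157295544201087 -0.06378595668384168 62.00226956030066
```

>>> apply_moves(
  steps=[
    {"translation":[0,1.5,-4],"dr":[0,0.005,0],"hand":0},
    {"translation":[0,0,-3],"dr":[0,0,0],"hand":0},
    {"translation":[0,0,0],"dr":[0,0,0],"hand":0},
  ],
)

```text
time_s: 11.82
tcp_pos: [633.1, 234.8, 207.5]
tcp_rot: [-0.004, 0.665, 0.747, -0.002]
ft_force: [-0.4, -0.4, -2.9]
grip_width: 0.151
```

```bash
python3 - <<'E'
from h import *
s=telemetry.observe();print(s['tcp_pos'],torot(.119+np.pi/2),s['ft_force'])
E
```

```text
[633.08089762 234.81661218 207.48941479] (array([-0.002, -0.009,  0.002]), np.float64(1.6875354405326555), array([-0.0086029 ,  0.00164625, -0.99996164])) [-0.40357492 -0.41785243 -2.85753211]
```

>>> apply_moves(
  steps=[
    {"translation":[-0.5,-0.5,-1],"dr":[-0.002,-0.009,0],"hand":0},
    {"translation":[0,0,0],"dr":[0,0,0],"hand":0},
  ],
)

```text
time_s: 12.08
tcp_pos: [632.5, 234.3, 206.4]
tcp_rot: [0.001, 0.665, 0.747, 0.0]
ft_force: [-0.1, -0.5, -1.6]
grip_width: 0.153
```

```bash
python3 - <<'E'
from h import *
s=telemetry.observe();print(s['tcp_pos'],torot(.119+np.pi/2),s['ft_force'])
snap('side','s10.png');snap('scene','c10.png')
zoom('s10.npy',165,215,220,285,8,'zs10.png');zoom('c10.npy',150,220,210,285,8,'zc10.png')
E
```

```text
[632.51739215 234.29900347 206.39076839] (array([0.001, 0.001, 0.002]), np.float64(1.6876170101306942), array([ 9.46275931e-04, -5.46462661e-04, -9.99999403e-01])) [-0.12785951 -0.46939406 -1.62674644]
```

View pics/zs10.png

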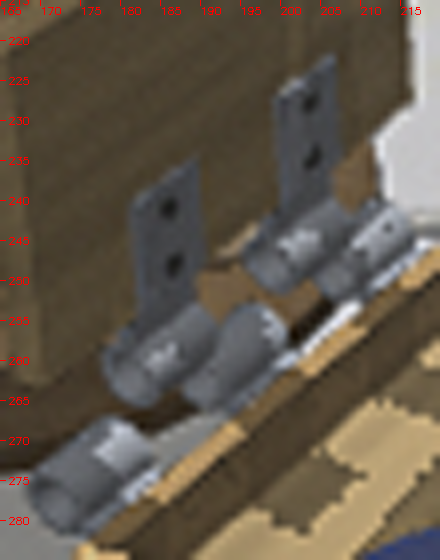

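View pics/zc10.png

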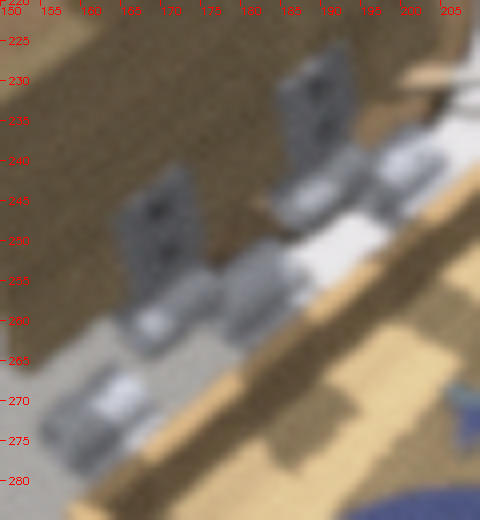

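```bash
python3 - <<'E'
from fit import *
s=lambda l:[(165+a/8,215+b/8) for a,b in l]; c=lambda l:[(150+a/8,220+b/8) for a,b in l]
rel(dict(side=s([(120,384),(261,273)]),scene=c([(170,309),(320,188)])),dict(side=s([(124,443),(261,331)]),scene=c([(177.5,355),(327,234)])),18)
P=[A0,A0+3*ex,A0+3*ey,A0+3*ez]
for n in('side','scene'): q=proj(n,P);print(n,np.round((q[1:]-q[0])*8,1).tolist())
E
```

```text
shift [ -1.22   1.78 -16.08] resid px [-0.05  0.16  0.31  0.   -0.03 -0.08 -0.23 -0.11]
side [[-9.7, -4.0], [-7.8, 6.5], [-0.7, -9.9]]
scene [[-7.7, -5.9], [-8.6, 7.1], [-1.5, -7.1]]
```

>>> apply_moves(
  steps=[
    {"translation":[-1.5,0.7,0],"dr":[0,0,0.002],"hand":0},
    {"translation":[0,0,-2],"dr":[0,0,0],"hand":0},
    {"translation":[0,0,-2],"dr":[0,0,0],"hand":0},
    {"translation":[0,0,-2],"dr":[0,0,0],"hand":0},
    {"translation":[0,0,0],"dr":[0,0,0],"hand":0},
  ],
)

```text
time_s: 12.8
tcp_pos: [631.1, 235.0, 200.2]
tcp_rot: [0.001, 0.664, 0.748, 0.0]
ft_force: [0.2, 1.4, -1.5]
grip_width: 0.15
```

```bash
python3 - <<'E'
from h import *
s=telemetry.observe();print(s['tcp_pos'],torot(.119+np.pi/2),s['ft_force'])
snap('side','s11.png');snap('scene','c11.png')
zoom('s11.npy',165,215,220,285,8,'zs11.png');zoom('c11.npy',150,220,210,285,8,'zc11.png')
E
```

```text
[631.11162652 235.02271992 200.1762237 ] (array([0.   , 0.001, 0.   ]), np.float64(1.6896020775433565), array([ 1.19204149e-03, -4.31142249e-04, -9.99999197e-01])) [ 0.16871693  1.43588991 -1.45298656]
```

View pics/zs11.png

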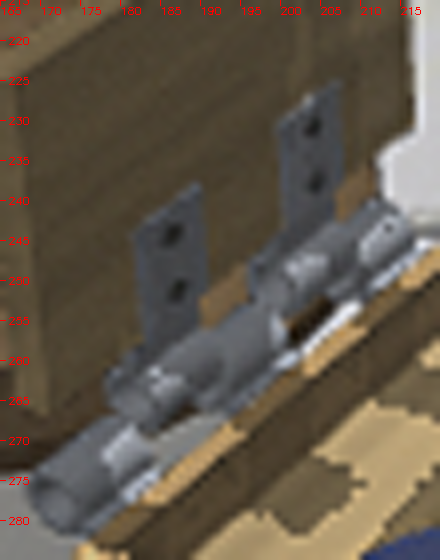

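View pics/zc11.png

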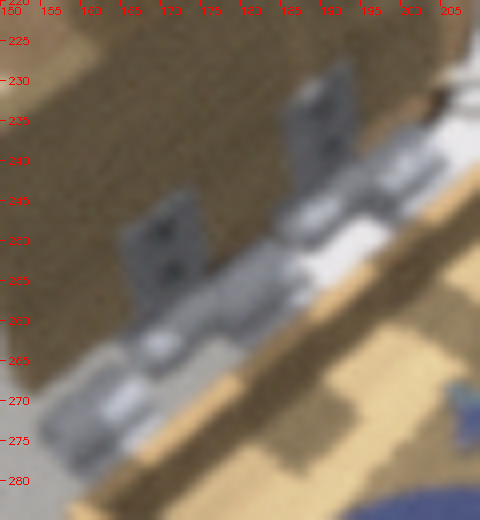

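The specular streaks on the tubes give a good line-up check. The lid knuckles still need about +2.7 mm fore-and-aft and 11–12 mm down. I'll continue down gently with part of that x correction.

>>> apply_moves(
  steps=[
    {"translation":[1,0.1,-2],"dr":[0,0,0],"hand":0},
    {"translation":[1,0.1,-2],"dr":[0,0,0],"hand":0},
    {"translation":[0,0,-2],"dr":[0,0,0],"hand":0},
    {"translation":[0,0,-2],"dr":[0,0,0],"hand":0},
    {"translation":[0,0,-1.5],"dr":[0,0,0],"hand":0},
    {"translation":[0,0,0],"dr":[0,0,0],"hand":0},
  ],
)

```text
time_s: 13.65
tcp_pos: [633.4, 235.2, 190.3]
tcp_rot: [0.001, 0.664, 0.748, 0.0]
ft_force: [0.9, -0.3, -2.6]
grip_width: 0.15
```

```bash
python3 - <<'E'
from h import *
s=telemetry.observe();print(s['tcp_pos'],torot(.119+np.pi/2),s['ft_force'])
snap('side','s12.png');snap('scene','c12.png');snap('wrist','w12.png')
zoom('s12.npy',165,215,220,285,8,'zs12.png');zoom('c12.npy',150,220,210,285,8,'zc12.png');zoom('w12.npy',210,60,310,200,4,'zw12.png')
E
```

```text
[633.43266325 235.24758562 190.28434289] (array([0.   , 0.002, 0.   ]), np.float64(1.6895307423272785), array([ 1.63225899e-03, -2.69755709e-04, -9.99998631e-01])) [ 0.93416255 -0.27894127 -2.62919832]
```

View pics/zs12.png

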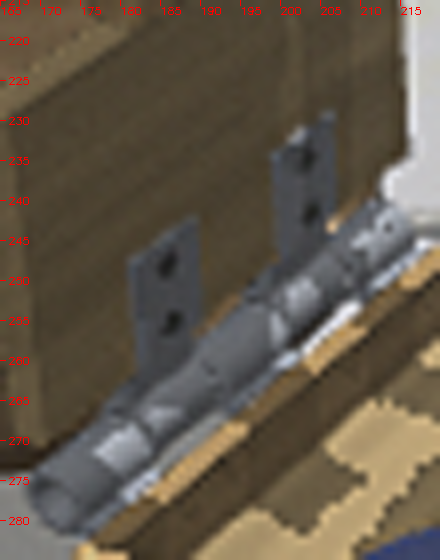

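View pics/zc12.png

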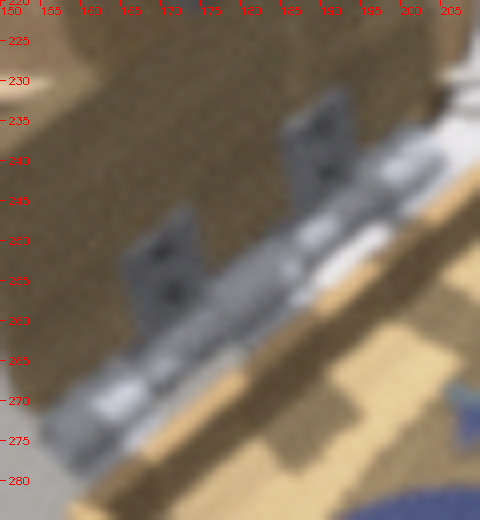

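View pics/zw12.png

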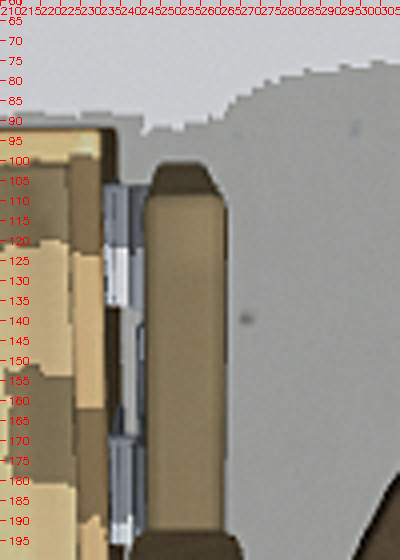

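```bash
python3 - <<'E'
from fit import *
c=imaging.calibration('wrist')
im=np.load('pics/w12.npy').astype(float)
# subpixel edges per row
g=cv2.GaussianBlur(im,(0,0),.8).sum(2)
gx=np.gradient(g,axis=1)
def edge(rows,lo,hi,sgn):
    P=[]
    for r in rows:
        seg=sgn*gx[r,lo:hi]; i=np.argmax(seg)
        if 0<i<len(seg)-1:
            a,b,d=seg[i-1:i+2]; i=i+.5*(a-d)/(a-2*b+d)
        P.append((lo+i,r))
    return np.array(P)
for nm,rows,lo,hi,s,z in(('panel R',range(112,188),262,272,1,174),('panel L',range(140,162),241,250,1,174),('caseback',range(140,160),231,240,-1,64),('caseback2',range(98,106),234,244,1,64)):
    P=edge(rows,lo,hi,s); W=onz('wrist',P,z,c); ok=np.ones(len(P),bool)
    for _ in range(3):
        f=np.polyfit(W[ok,1],W[ok,0],1);r=W[:,0]-np.polyval(f,W[:,1]);ok=abs(r)<.8
    print(nm,'yaw',-f[0],'x at y=236',np.polyval(f,236),'n',ok.sum(),P[0],P[-1])
E
```

```text
panel R yaw 0.11803874068987558 x at y=236 637.9067654912104 n 76 [266.75589083 112.        ] [266.09743306 187.        ]
panel L yaw 0.10476184347089852 x at y=236 624.8889732493636 n 22 [241 140] [241 161]
caseback yaw 0.1215801052195279 x at y=236 615.8297876889005 n 20 [235.39018531 140.        ] [235.71665376 159.        ]
caseback2 yaw 0.15812374473557594 x at y=236 622.0031243442576 n 8 [239.05170746  98.        ] [239.52614444 105.        ]
```

```bash
python3 - <<'E'
from h import *
zoom('w12.npy',225,85,275,200,5,'zw12b.png')
im=cv2.imread('pics/zw12b.png');cv2.imwrite('pics/zw12b.png',cv2.resize(im,None,fx=2,fy=1))
E
```

```text
(no output)
```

View pics/zw12b.png

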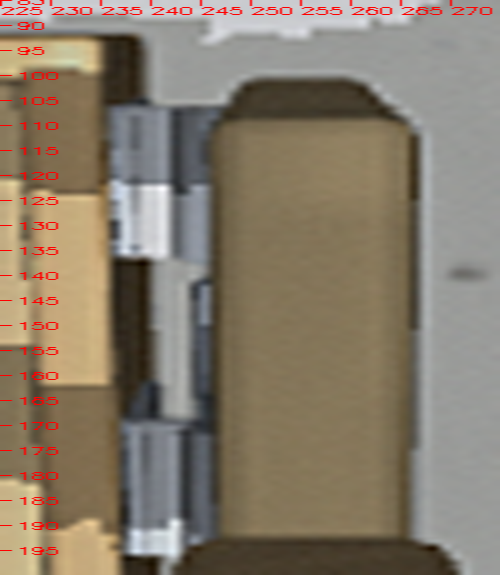

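```bash
python3 - <<'E'
from fit import *
im=np.load('pics/w12.npy').astype(float)
for a,b in((108,120),(124,134),(143,150),(152,158),(172,178),(180,190)):
    print(a,b,[(228+i,int(v)) for i,v in enumerate(im[a:b,228:252].mean((0,2)))])
c=imaging.calibration('wrist')
for p in((241.6,113),(242.8,180),(244.2,155),(244.2,145)):
    w=onz('wrist',p,64,c)[0];print(p,w,(w-A0)@ex,(w-A0)@ey)
p=[A0+ex*a+ey*y+ez*z for y,a,z in((52,-9,0),(26,-9,0),(0,-9,0),(52,-5,-2.5),(52,-5,2.5),(26,-5,2.5))]
print(np.round(proj('wrist',p,c),1))
E
```

```text
108 120 [(228, 95), (229, 103), (230, 105), (231, 105), (232, 106), (233, 108), (234, 98), (235, 67), (236, 118), (237, 135), (238, 107), (239, 129), (240, 135), (241, 143), (242, 59), (243, 81), (244, 92), (245, 81), (246, 73), (247, 86), (248, 92), (249, 104), (250, 106), (251, 106)]
124 134 [(228, 136), (229, 166), (230, 164), (231, 165), (232, 166), (233, 168), (234, 160), (235, 123), (236, 113), (237, 209), (238, 169), (239, 205), (240, 207), (241, 218), (242, 102), (243, 127), (244, 150), (245, 134), (246, 64), (247, 89), (248, 99), (249, 108), (250, 111), (251, 111)]
143 150 [(228, 131), (229, 156), (230, 163), (231, 163), (232, 164), (233, 166), (234, 172), (235, 146), (236, 43), (237, 41), (238, 42), (239, 32), (240, 124), (241, 160), (242, 157), (243, 163), (244, 78), (245, 134), (246, 58), (247, 92), (248, 99), (249, 107), (250, 112), (251, 113)]
152 158 [(228, 102), (229, 149), (230, 164), (231, 164), (232, 165), (233, 164), (234, 171), (235, 150), (236, 68), (237, 39), (238, 42), (239, 34), (240, 97), (241, 161), (242, 158), (243, 164), (244, 82), (245, 87), (246, 54), (
[... 386 characters left out ...]
 (231, 101), (232, 104), (233, 113), (234, 113), (235, 105), (236, 94), (237, 52), (238, 136), (239, 113), (240, 126), (241, 127), (242, 151), (243, 55), (244, 85), (245, 99), (246, 61), (247, 91), (248, 98), (249, 106), (250, 114), (251, 114)]
(241.6, 113) [614.40776074 293.6101553   64.        ] -7.153137302749579 58.87574906759254
(242.8, 180) [621.29258173 238.07102488  64.        ] -6.910575630896329 2.912038214337737
(244.2, 155) [620.16213661 259.77593161  64.        ] -5.456233894401334 24.597650328076668
(244.2, 145) [619.26269797 268.12004103  64.        ] -5.35870442564803 32.989529724852154
[[239.4 121.7]
 [239.9 153.3]
 [240.4 183.3]
 [244.5 121.3]
 [244.3 122. ]
 [244.6 153.9]]
```

```bash
cat > strip.py <<'E'
from fit import *
import sys
def strip(n,f):
    im=np.load('pics/'+f).astype(np.float32)
    a,b=proj(n,[A0+ey*70+ez*2.5,A0-ey*70+ez*2.5])  # along axis
    L=int(np.linalg.norm(b-a));d=(b-a)/np.linalg.norm(b-a);nrm=np.array([-d[1],d[0]])
    s=10;W=int(L*s);H=26*s
    M=np.float32([[d[0]/s,nrm[0]/s,a[0]-nrm[0]*13],[d[1]/s,nrm[1]/s,a[1]-nrm[1]*13]])
    o=cv2.warpAffine(im,M,(W,H),flags=cv2.INTER_CUBIC|cv2.WARP_INVERSE_MAP,borderMode=cv2.BORDER_REPLICATE)
    o=np.clip(o*1.4,0,255).astype(np.uint8)[:,:,::-1].copy()
    for y in(64,40,12,-12,-40,-64):
        q=proj(n,[A0+ey*y+ez*2.5])[0]-a; x=int(q@d*s); cv2.line(o,(x,0),(x,8),(0,0,255),1)
    for k in range(0,H,20): cv2.line(o,(0,k),(5,k),(0,0,255),1)
    return o
tag=sys.argv[1]
o=[strip('side',f's{tag}.npy'),strip('scene',f'c{tag}.npy')]
w=min(800,max(i.shape[1] for i in o)); 
o=[cv2.copyMakeBorder(i,0,4,0,max(0,w-i.shape[1]),0)[:, :w] for i in o]
cv2.imwrite(f'pics/st{tag}.png',np.vstack(o))
E
python3 strip.py 12
```

```text
(no output)
```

View pics/st12.png

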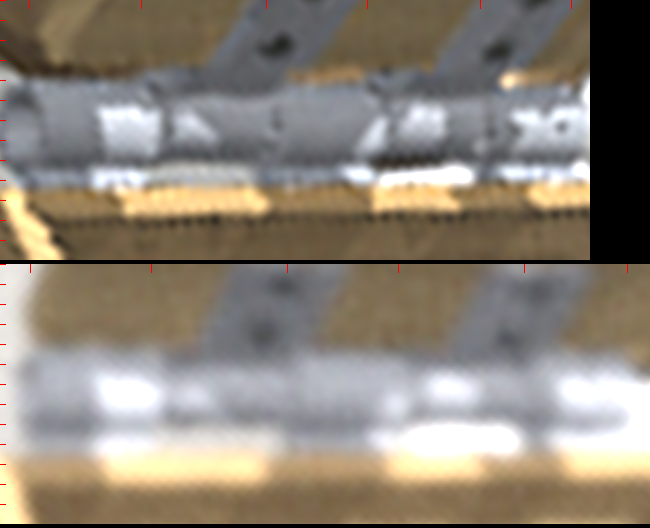

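The rectified strips show all five tubes nearly in line. The lid knuckles stand slightly high and slightly back, and the wrist view gives about 1.6 mm too far +x. Correcting with a small move.

>>> apply_moves(
  steps=[
    {"translation":[-1.3,0,-1],"dr":[0,0,0],"hand":0},
    {"translation":[0,0,-1],"dr":[0,0,0],"hand":0},
    {"translation":[0,0,0],"dr":[0,0,0],"hand":0},
    {"translation":[0,0,0],"dr":[0,0,0],"hand":0},
  ],
)

```text
time_s: 14.3
tcp_pos: [632.3, 235.3, 188.8]
tcp_rot: [0.001, 0.664, 0.748, 0.001]
ft_force: [0.4, -0.3, -1.2]
grip_width: 0.152
```

```bash
python3 - <<'E'
from h import *
s=telemetry.observe();print(s['tcp_pos'],torot(.119+np.pi/2),s['ft_force'])
snap('side','s13.png');snap('scene','c13.png');snap('wrist','w13.png')
zoom('w13.npy',225,85,275,200,5,'zw13.png')
im=cv2.imread('pics/zw13.png');cv2.imwrite('pics/zw13.png',cv2.resize(im,None,fx=2,fy=1))
im=np.load('pics/w13.npy').astype(float)
for a,b in((108,120),(143,158),(172,190)):
    print(a,b,[(234+i,int(v)) for i,v in enumerate(im[a:b,234:250].mean((0,2)))])
E
python3 strip.py 13
```

```text
[632.26966457 235.32342398 188.79295721] (array([0.   , 0.003, 0.   ]), np.float64(1.6895744340617513), array([ 2.58703238e-03, -3.33879998e-05, -9.99996653e-01])) [ 0.37907234 -0.30277898 -1.19077292]
108 120 [(234, 106), (235, 103), (236, 87), (237, 78), (238, 136), (239, 111), (240, 129), (241, 133), (242, 141), (243, 84), (244, 72), (245, 71), (246, 72), (247, 86), (248, 92), (249, 103)]
143 158 [(234, 165), (235, 169), (236, 154), (237, 106), (238, 39), (239, 40), (240, 33), (241, 105), (242, 163), (243, 166), (244, 81), (245, 115), (246, 56), (247, 93), (248, 99), (249, 107)]
172 190 [(234, 106), (235, 106), (236, 108), (237, 94), (238, 41), (239, 134), (240, 119), (241, 127), (242, 129), (243, 138), (244, 73), (245, 79), (246, 56), (247, 92), (248, 98), (249, 106)]
```

View pics/st13.png

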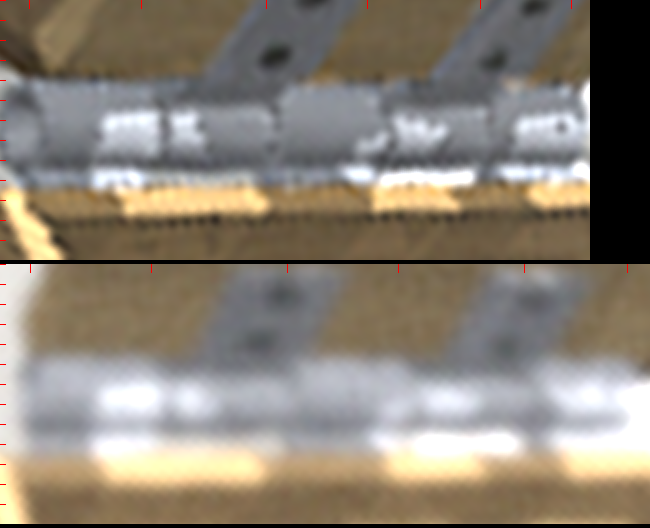

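View pics/zw13.png

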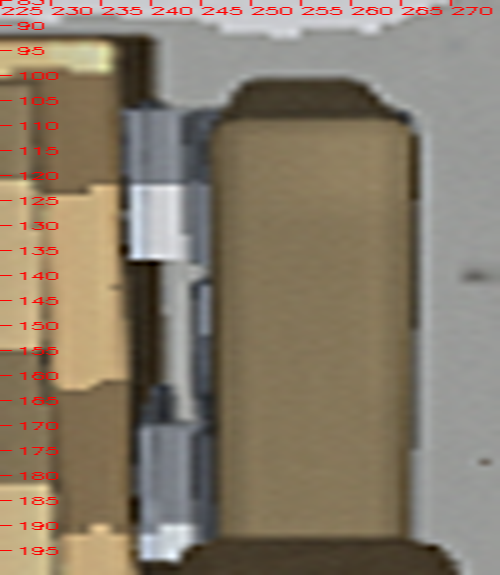

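Side strip: the five tubes are in line. Wrist view: the T1/T2 edges interpolate to column 243.2 and the lid knuckle edge is at 243.6, about 0.4 mm off. The knuckle spans rows 141–166 in the gap of rows 137–169, so it is centred along the axis. I'll hold briefly and confirm it stays still.

>>> apply_moves(
  steps=[
    {"translation":[0,0,0],"dr":[0,0,0],"hand":0},
    {"translation":[0,0,0],"dr":[0,0,0],"hand":0},
    {"translation":[0,0,0],"dr":[0,0,0],"hand":0},
    {"translation":[0,0,0],"dr":[0,0,0],"hand":0},
  ],
)

```text
time_s: 14.95
tcp_pos: [632.3, 235.3, 188.8]
tcp_rot: [0.001, 0.664, 0.748, 0.001]
ft_force: [-0.0, 1.2, -1.0]
grip_width: 0.149
```

```bash
python3 - <<'E'
from h import *
s=telemetry.observe();print(s['tcp_pos'],torot(.119+np.pi/2)[0],s['ft_force'],abs(s['qd']).max(),s['grip_width'])
im=snap('side','s14.png');im2=snap('scene','c14.png')
cv2.imwrite('pics/f14.png',np.hstack([im[130:350,150:350],im2[130:350,150:350]])[:,:,::-1].repeat(2,0).repeat(2,1))
E
```

```text
[632.31087769 235.32425974 188.8264883 ] [0.    0.003 0.   ] [-0.0169929   1.24892441 -0.99273074] 0.0020377232788943885 0.1487989652734846
```

View pics/f14.png

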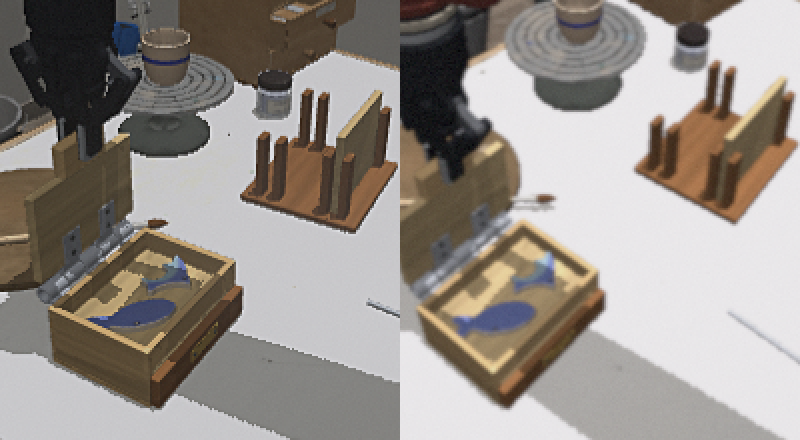

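The views show the drawer shut, the lid upright on the hinge line, and the blank and jar where they were. The arm is still. Handing in.

```bash
python3 -c "
from h import *
print(env.sign_off())"
```

```text
the job is handed in; nothing more can be done
None
```

I pushed the drawer home, lifted the lid straight out of the rack and brought it down upright behind the case. I handed in at about 15 s, with the gripper still holding the lid on the hinge line. The hand-in reports no verdict, so these are my own last checks.

- **Drawer:** its front sat within about 1 mm of the predicted shut position, and the stop resisted with about 17 N. The last pictures show it still home.
- **Fore-and-aft:** the wrist view puts the lid knuckles about 0.4 mm off the case tubes.
- **Height:** the arm's position puts the lid axis about 0.6 mm high.
- **Along the axis:** the knuckle I could see looks centred in its gap to about 1 mm.
- **Angle:** the lid is parallel to the case within about 0.01 rad and upright within about 0.003 rad, judging by the tool and panel edges.
- **At rest:** the arm was still, the gripper held the block at about 13 mm, and the wrist force was only 1 to 1.5 N. I had no direct reading of the grip force or of any touch between lid and case.
- **Left alone:** the blank and the jar look unmoved in both fixed views.

**Disagreement:** before the last correction, the side and scene cameras said the lid needed about 1 mm more in +x, while the wrist camera said 1.6 mm less. I followed the wrist camera and the edges of the tubes; afterwards the side view showed all five tubes in line, and the blurrier scene view agreed.

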